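# Index the titration carousel to the blank

### The arm

A 6-joint arm with a two-finger parallel gripper is mounted at the origin on a cart in front of the work surface, level with it; the furniture and walls round the work are solid. World frame = base frame: x ahead of the robot, y to its left, z up, the work surface at z = 0. Lengths are in mm, angles in degrees, forces in N, time in s.
With the tool pointing down it reaches from about 350 to 850 mm from the base axis. Payload 8.1 kg.
Tool frame: the origin (TCP) lies midway between the tips of the shut fingers; the grasp point (between the pads) lies 19 mm behind it; z points along the fingers, y is the line along which they close (so a half turn about z gives the same grasp; the last joint's range is limited). The gripper opens to 85 mm and grips with 20 to 120 N. Pads are 22 mm wide; open, the fingers measure 114 mm over their backs; the gripper's body (76 mm by 85 mm) begins 54 mm behind the grasp point. The pads swing forward as they close: fully open they stand 13 mm farther back than shut.
Start: joints at [-74.106, 7.471, 85.268, -0, 87.261, -4.893], TCP at [212.956, -560.941, 231.292] pointing down, gripper open.
Joint ranges: [-169.43, 169.43], [-51.17, 129.36], [1.28, 143.12], [-76.62, 256.62], [0, 156.53], [-152.29, 152.29]. Speed limits (degrees/s): [136.94, 136.94, 159.86, 180, 180, 180].

### API

Orientations are given as [roll, pitch, yaw] about the fixed x, y, z axes, in that order (R = Rz(yaw) Ry(pitch) Rx(roll)).
In Python, from bench import r gives the robot as it stands.
- The arm moves only by the tool apply_moves, never from a script. Its argument "steps" is a list of rows, each a list of 7 numbers: the opening, from -1 (shut) to 1 (fully open), then the shift along the tool's x, y, z in mm, then the turn, a rotation vector about the tool's x, y, z in units of 5 degrees (1.0 is 5 degrees). A call has exactly 8 rows; each row shifts and turns the commanded pose from where the row before left it, along the tool's axes as they then stand; what a row does not reach is not made up. A row lasts 1/10 s, in which the tool goes at most 50 mm and 8.59 degrees, less where a joint would pass 70% of its speed; a pose out of reach is approached as far as the arm can. A call is refused whole if a number of a shift passes 50 or a number of a turn 1, either way. A call with a gripper value outside its range is refused whole. The fingers move at their own pace and stop on an object; "squeeze" is the grip in N (left out, the last holds). Time passes only in rows, so rows that do not move let the fingers close, or fill a call up. It gives the time, the measured TCP pose, the force, the opening and the grip force at its end, in the units of the state.
- r.sense(): the state, without advancing time (a new reading comes with each control period).
- r.snapshot(name): name is "side" or "top" or "wrist"; returns a dict with "color" (420x560x3 uint8, blue, green, red), "depth" (420x560 float32, mm along the optical axis (not along the pixel's ray), 0 where there is no reading), "mtx" (3x3 intrinsics, pixels), "dist" ([k1, k2, p1, p2, k3] as OpenCV has them; the pictures are not rectified), "T" (4x4, takes a point from camera to world coordinates); the wrist camera has in their place "hand_eye" (4x4, takes a point from camera to tool coordinates, whose origin is the TCP and whose axes are the flange's). Camera axes: x right, y down, z forward; pixel columns grow to the right and rows downward; lengths in mm; the calibration is good to about 2 mm. A picture is of the moment at which its call begins: read the wrist's pose just before it.
- r.hand_in(): hands the job in; it is judged then, once.
The state is a dict: "time": time; "joint_pos": joint angles; "qd": joint speeds; "joint_efforts": joint torques, N m; "tool_pos": TCP position; "tcp_rot": TCP orientation; "ft_force": force on the tool from outside, world axes, zero at the start; "wrist_torque": the same for the moment, N m; "finger_gap": finger opening in mm; "grip_force": force on a finger pad.
Only numpy, scipy, OpenCV 4.12 (cv2) and the standard library are available. Lean on these libraries where they do the work, as an engineer would, in place of code of your own. Each camera call takes 0.05 s, during which the arm holds its last target. There are 200 camera calls.

### The job

The flask under the burette is finished: bring the straight-walled beaker (the blank), which stands one place away from it, under the burette tip. Pull the T-handled index plunger up to free the carousel (given a quarter turn counterclockwise it stays up), push the carousel round one place by its upright posts, and have the plunger back down, snapped fully home in the next hole, so that the carousel is locked. Turn it gently, without forcing it, keep all vessels upright in their pockets and do not knock over the bottles beside the stand.

Things in the scene. Friction and masses are not known exactly. Their poses are not given: they have to be found in the camera images.
- stand: titration stand, fixed to the bench: grey base 290 mm across, a five-place carousel turning about a vertical axis, a burette behind it and an index plunger in front. Origin on the carousel's axis at bench level; x points from the axis to the burette (away from the robot, within about 20 degrees), z up. In this frame the plunger's axis is at x -130 mm, y 0 and the burette's at x 72 mm, y 0
- carousel: turning part; origin on its axis at bench level, x along the stand's x at the start, z up. Deck 232 mm across, top at z 36 mm, with five pockets 72 degrees apart on a radius of 72 mm (rims 7 mm high; one pocket is under the burette). Below it the index flange, 280 mm across, top at z 30 mm. It turns either way with 1.5 to 4 N of drag at the posts and soon stops when let go
- index_place (a point): where the plunger's axis meets the flange top (z 30 mm). The flange has five bronze-ringed index holes, 12 mm wide, on a radius of 130 mm, one on the far side of the axis from each pocket: when a pocket is under the burette, a hole is under the pin (10 mm thick, 1 mm play either way). At the start the pin sits in one of them and blocks the carousel
- handle (a point): centre of the plunger's black T-handle: a bar 62 mm long (the point's y axis, at the start parallel to the stand's y), 14 mm wide (x), 19 mm high, 155 mm above the bench when the pin is home; z up. Pull it straight up against the spring: 8 N when home, 13 N at 10 mm. It cannot turn until it is lifted 10 mm
- sleeve (a point): centre of the top of the slotted steel sleeve, 26 mm across, under the T-handle, 130 mm above the bench. A cross pin under the bar lies in its slot. Lift the handle 12 mm, turn it 1.2 to 1.5 rad counterclockwise from above and let go: the cross pin rests on the sleeve and holds the index pin clear of the flange. Turned back to 0 it drops into the slot again and the spring drives the pin down
- plunger (a joint): height of the index pin in m: 0 fully home in a hole, 0.008 pressing on the flange, 0.010 in the rest position (2 mm clear of the flange), 0.014 upper stop. A pin pressing on the flange between holes lets the carousel turn; when a hole comes under it slowly (below about 50 mm/s) it snaps in by itself and blocks the carousel
- t_handle (a joint): turn of the T-handle in rad, counterclockwise from above: 0 in the slot, at most 1.57
- burette_tip (a point): lower end of the glass burette, 163 mm above the bench; the pocket under it is the working place. The burette (18 mm across) reaches up to z 508 mm
- rod_foot (a point): foot of the burette's steel rod (12 mm thick, up to z 456 mm), which carries the burette on two level arms at z 300 and 385 mm
- post_0 (a point): upright steel post of the carousel, 12 mm thick, from the deck (z 36 mm) up to z 116 mm; the point is on its axis at z 105 mm. Five posts stand on a radius of 108 mm midway between the pockets, numbered counterclockwise; this one stands at +36 degrees from the stand's x axis at the start
- post_1 (a point): the like post at +108 degrees at the start
- post_2 (a point): the like post at 180 degrees at the start, inside of the plunger
- post_3 (a point): the like post at -108 degrees at the start
- post_4 (a point): the like post at -36 degrees at the start
- blank_beaker: the only straight-walled glass beaker, 66 mm across, 94 mm high, origin at the centre of its underside; it stands loose in the pocket at +72 or -72 degrees from the burette
- flask_done: conical glass flask 73 mm across, 112 mm high (top 148 mm above the bench), loose in the pocket under the burette at the start; origin at the centre of its underside
- flask_b: the like flask, loose in another pocket
- flask_c: the like flask, loose in another pocket
- flask_d: the like flask, loose in another pocket
- wash_bottle: squeeze wash bottle with a bent spout, 184 mm high, loose on the bench right of the stand
- sample_bottle: clear sample bottle with a dark blue cap, 54 mm across, 181 mm high, loose on the bench right of the stand
Things that resemble listed ones, but are neither listed nor needed, are in the scene too. Leave any purple look-alike of the flask_b alone.

How it is judged:
By the outcome, as a careful person would: the job done as asked, in the order asked, and still so for the second after the job is handed in, with the robot touching nothing.
It also fails if it takes over 64 s, if anything falls off the work surface, if the arm or the gripper's body presses on something with over 40 N, if the wrist force passes 120 N, or if a joint passes its speed limit or range.

## Working session

There is one attempt and no reset: what is moved stays moved. The work goes in short steps, Python scripts to look and compute and a tool call to move; the robot and the scene stay as the last step left them, time stands still between calls to the robot, and variables do not carry over. Pictures are saved under pics/ and viewed, at most 10 in all, crops included, and the job is handed in when it is done.

Besides the shell and the picture viewer there is one more tool, called after "Request:" as name(argument=value, ...), one argument or row to a line, values as JSON. apply_moves: Moves the arm, as the interface text tells. Its arguments: {"type":"object","properties":{"steps":{"type":"array"},"squeeze":{"type":"number"}},"required":["steps"]}

```bash
mkdir -p pics; ls; python3 - <<'E'
from bench import r
import cv2,numpy as np
s=r.sense();print({k:np.round(v,2) for k,v in s.items()})
a=r.snapshot("top");b=r.snapshot("side")
np.savez("s0.npz",**{f"top_{k}":v for k,v in a.items()},**{f"side_{k}":v for k,v in b.items()})
cv2.imwrite("pics/top0.png",a["color"]);cv2.imwrite("pics/side0.png",b["color"])
print(a["T"],a["mtx"],a["dist"],b["T"])
E
```

```text
pics
{'time': np.float64(0.0), 'joint_pos': array([-74.11,   7.51,  85.33,   0.  ,  87.26,  -4.89]), 'qd': array([-0.02,  0.04,  0.03,  0.03,  0.06, -0.02]), 'joint_efforts': array([ 0.000e+00, -5.694e+01, -5.006e+01, -0.000e+00,  1.000e-02,
       -0.000e+00]), 'tool_pos': array([ 212.8 , -560.41,  230.25]), 'tcp_rot': array([-1.799e+02, -1.000e-02,  2.078e+01]), 'ft_force': array([ 0.24, -0.05,  0.94]), 'wrist_torque': array([-0.01,  0.02,  0.02]), 'grip_force': np.float64(0.0), 'finger_gap': np.float64(85.34)}
[[-2.12245802e-02 -9.81969747e-01  1.87842841e-01  4.60913379e+02]
 [-9.99717879e-01  1.88417186e-02 -1.44620613e-02 -4.87031611e+01]
 [ 1.06620247e-02 -1.88096798e-01 -9.82092621e-01  1.00738517e+03]
 [ 0.00000000e+00  0.00000000e+00  0.00000000e+00  1.00000000e+00]] [[418.80486098   0.         284.21360513]
 [  0.         418.80486098 211.85206899]
 [  0.           0.           1.        ]] [-0.00718663  0.          0.          0.          0.        ] [[-9.65291920e-01 -1.85684823e-01  1.83664520e-01  4.56876768e+02]
 [-2.60935327e-01  6.55647141e-01 -7.08547516e-01  5.67942412e+02]
 [ 1.11474024e-02 -7.31879753e-01 -6.81342617e-01  7.27349266e+02]
 [ 0.00000000e+00  0.00000000e+00  0.00000000e+00  1.00000000e+00]]
```

View pics/top0.png

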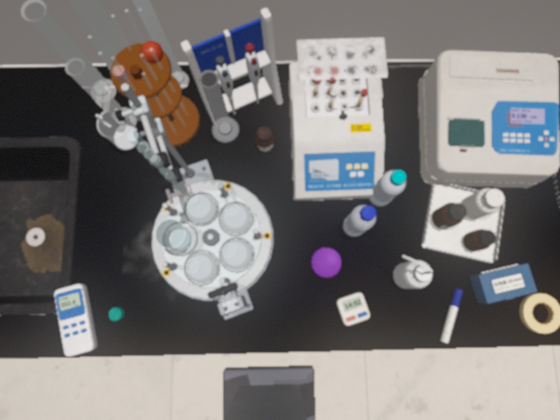

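View pics/side0.png

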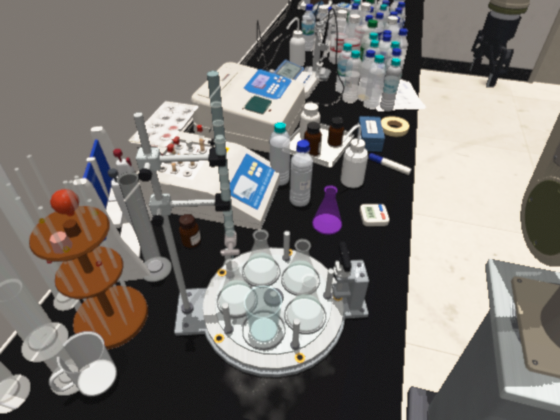

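Top view: the carousel is centred near (211,238), the plunger near (230,295) and the burette tip near (190,190). The vessel at left (178,238) looks like the beaker, which would put it at +72 (CCW). The purple look-alike is at (326,262). I'll check in a close crop.

```bash
python3 - <<'E'
import cv2,numpy as np
d=np.load("s0.npz")
a=d["top_color"][165:325,135:295];b=d["side_color"][200:380,170:380]
cv2.imwrite("pics/top0c.png",cv2.resize(a,None,fx=3.75,fy=3.75,interpolation=cv2.INTER_CUBIC))
cv2.imwrite("pics/side0c.png",cv2.resize(b,None,fx=3.3,fy=3.3,interpolation=cv2.INTER_CUBIC))
E
```

```text
(no output)
```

View pics/top0c.png

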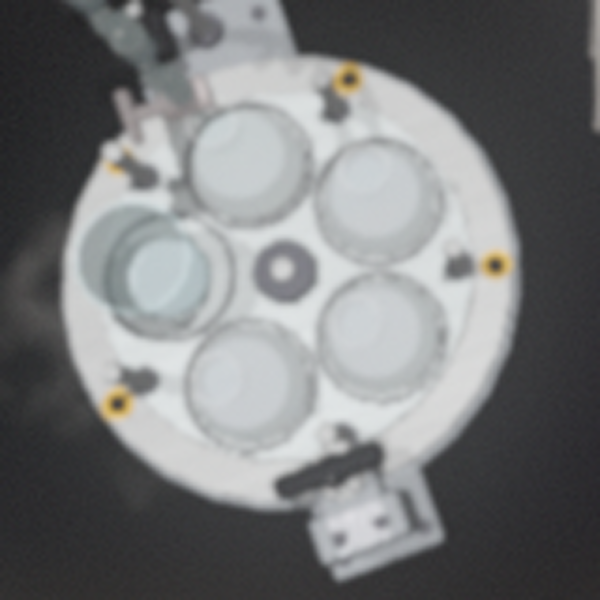

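View pics/side0c.png

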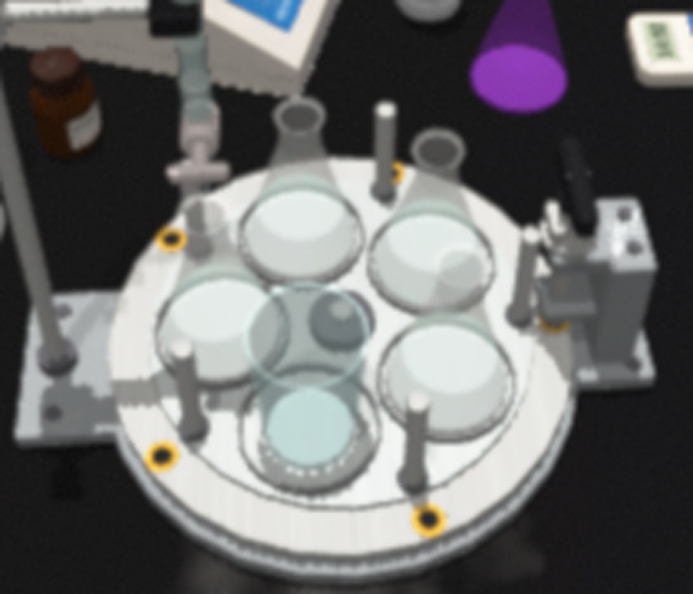

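The beaker is the straight-walled vessel at top crop (160,275), with a wide rim and no neck. It is CCW of the burette place, so the carousel must turn clockwise by 72°. Next I'll get the stand pose from the bronze rings and the T-handle.

```bash
cat > h.py <<'E'
import numpy as np,cv2
from scipy.optimize import least_squares
def ray(c,uv,z):
    p=cv2.undistortPoints(np.array([[uv]],float),c["mtx"],c["dist"])[0,0]
    d=c["T"][:3,:3]@np.array([p[0],p[1],1]);o=c["T"][:3,3]
    return (o+d*(z-o[2])/d[2])[:2]
def proj(c,P):
    Ti=np.linalg.inv(c["T"]);P=np.atleast_2d(P)
    return cv2.projectPoints(P.astype(float),cv2.Rodrigues(Ti[:3,:3])[0],Ti[:3,3],c["mtx"],c["dist"])[0][:,0]
def rings(c,box):
    x0,y0,x1,y1=box
    h=cv2.cvtColor(c["color"][y0:y1,x0:x1],cv2.COLOR_BGR2HSV)
    m=cv2.inRange(h,(10,110,120),(35,255,255))
    m=cv2.morphologyEx(m,cv2.MORPH_CLOSE,np.ones((5,5)))
    n,_,st,ce=cv2.connectedComponentsWithStats(m)
    return [(ce[i]+[x0,y0],st[i][4]) for i in range(1,n) if st[i][4]>15]
E
python3 - <<'E'
from h import *
d=np.load("s0.npz")
C={k:{f:d[f"{k}_{f}"] for f in("color","depth","mtx","dist","T")} for k in("top","side")}
for k,box in(("top",(145,175,285,310)),("side",(195,230,345,375))):
    R=rings(C[k],box)
    P=[ray(C[k],u,30) for u,a in R]
    print(k,[(np.round(u,1),a,np.round(p)) for (u,a),p in zip(R,P)])
    P=np.array([p for p,(u,a) in zip(P,R) if a>=max(x[1] for x in R)*.6])
    def res(q):
        A=np.arctan2(P[:,1]-q[1],P[:,0]-q[0])
        kk=np.round((A-q[2])/(2*np.pi/5))
        t=q[2]+kk*2*np.pi/5
        return (P-q[:2]-130*np.c_[np.cos(t),np.sin(t)]).ravel()
    b=min((least_squares(res,[*P.mean(0),t]) for t in np.linspace(0,1.2,7)),key=lambda s:s.cost)
    print(k,b.x[:2],"yaw mod72",np.degrees(b.x[2]),"res",np.round(b.fun,1))
print("handle top",ray(C["top"],(223,290.9),165),"side",ray(C["side"],(170+577/3.3,200+180/3.3),165))
# handle ends top
print([ray(C["top"],(135+x/3.75,165+y/3.75),164) for x,y in((280,490),(380,455))])
E
```

```text
top [(array([227. , 185.6]), np.int32(28), array([715.,  73.])), (array([266.7, 235.1]), np.int32(24), array([593., -21.])), (array([165.9, 272.4]), np.int32(32), array([511., 213.]))]
top [589.91539285 109.62165289] yaw mod72 -16.547324028284848 res [ 0.2  0.3 -0.2 -0.3  0.   0.1]
side [(array([289.9, 251.4]), np.int32(17), array([589., -23.])), (array([221.1, 272.2]), np.int32(48), array([715.,  73.])), (array([218.5, 338. ]), np.int32(68), array([664., 217.])), (array([299.5, 357.5]), np.int32(79), array([511., 214.]))]
side [590.20300214 110.1069469 ] yaw mod72 55.28431599858345 res [ 0.4 -0.2 -0.  -0.1 -0.4  0.3]
handle top [465.48171125  63.10885953] side [466.9766789   71.83409715]
[array([456.78714986,  89.44708494]), array([473.8349887 ,  36.91515445])]
```

```bash
python3 - <<'E'
from h import *
d=np.load("s0.npz")
ax=np.array([590.1,109.9]);y=np.radians(19.4)
for k in("top","side"):
    D=d[k+"_depth"];K=d[k+"_mtx"];T=d[k+"_T"]
    v,u=np.nonzero(D>0);z=D[v,u]
    P=(T@np.c_[(u-K[0,2])/K[0,0]*z,(v-K[1,2])/K[1,1]*z,z,np.ones(len(z))].T)[:3].T
    q=P[:,:2]-ax; S=np.c_[q@[np.cos(y),np.sin(y)],q@[-np.sin(y),np.cos(y)],P[:,2]]
    m=(S[:,2]>145)&(S[:,2]<180)&(abs(S[:,1])<45)&(abs(S[:,0]+130)<30)
    print(k,"handle pts",m.sum(),np.median(S[m],0),S[m].min(0),S[m].max(0))
    for x in range(-230,-90,10):
        m=(abs(S[:,0]-x)<5)&(abs(S[:,1])<30); print(x,np.round(S[m,2].max(),0) if m.any() else None,end="; ")
    print()
    # bottles
    m=(P[:,1]<-80)&(P[:,1]>-400)&(P[:,0]>380)&(P[:,0]<750)&(P[:,2]>150)&(P[:,2]<200)
    if m.any(): print(np.round(np.unique(np.round(P[m]/[30,30,20]),axis=0)*[30,30,20])[:14].tolist())
E
```

```text
top handle pts 234 [-130.29494493   -2.26719348  162.76857889] [-138.69484686  -32.93514441  146.64562752] [-120.35762306   28.67837802  166.69692139]
-230 4.0; -220 6.0; -210 5.0; -200 4.0; -190 19.0; -180 112.0; -170 119.0; -160 118.0; -150 119.0; -140 164.0; -130 167.0; -120 165.0; -110 118.0; -100 118.0; 
[[480.0, -360.0, 160.0], [480.0, -360.0, 180.0], [510.0, -360.0, 160.0], [510.0, -360.0, 180.0], [510.0, -330.0, 160.0], [510.0, -330.0, 180.0], [510.0, -300.0, 160.0], [510.0, -300.0, 180.0], [540.0, -300.0, 160.0], [600.0, -240.0, 160.0], [600.0, -240.0, 180.0], [600.0, -210.0, 160.0], [600.0, -210.0, 180.0], [630.0, -240.0, 180.0]]
side handle pts 260 [-128.05465632    6.35139939  162.07156879] [-137.43081868  -28.90137871  145.2852249 ] [-121.30221854   31.35861205  166.03600916]
-230 2.0; -220 1.0; -210 2.0; -200 2.0; -190 17.0; -180 112.0; -170 117.0; -160 116.0; -150 113.0; -140 165.0; -130 166.0; -120 163.0; -110 118.0; -100 115.0; 
[[480.0, -360.0, 160.0], [480.0, -360.0, 180.0], [480.0, -330.0, 180.0], [510.0, -360.0, 160.0], [510.0, -360.0, 180.0], [510.0, -330.0, 160.0], [510.0, -330.0, 180.0], [510.0, -300.0, 160.0], [510.0, -300.0, 180.0], [540.0, -300.0, 160.0], [600.0, -240.0, 160.0], [600.0, -240.0, 180.0], [600.0, -210.0, 160.0], [600.0, -210.0, 180.0]]
```

Request:
apply_moves(
  steps=[
    [0, 29, -31, 0, 0, 0, 0],
    [0, 29, -31, 0, 0, 0, 0],
    [0, 29, -31, 0, 0, 0, 0],
    [0, 29, -31, 0, 0, 0, 0],
    [0, 29, -31, 0, 0, 0, 0],
    [0, 29, -31, 0, 0, 0, 0],
    [0, 29, -31, 0, 0, 0, 0],
    [0, 29, -31, 0, 0, 0, 0],
  ],
  squeeze=30,
)

```text
time: 0.9
tool_pos: [342.0, -245.0, 231.0]
tcp_rot: [-180.0, 0.0, 20.8]
ft_force: [-0.1, 1.4, 0.1]
finger_gap: 42.7
grip_force: 0.0
```

Request:
apply_moves(
  steps=[
    [0, 29, -31, 0, 0, 0, 0],
    [0, 29, -31, 0, 0, 0, 0],
    [0, 29, -31, 0, 0, 0, 0],
    [0, 29, -31, 0, 0, 0, 0],
    [0, 29, -31, 0, 0, 0, 0],
    [0, 29, -31, 0, 0, 0, 0],
    [0, 29, -31, 0, 0, 0, 0],
    [0, 29, -31, 0, 0, 0, -1],
  ],
)

```text
time: 1.7
tool_pos: [470.8, 69.3, 231.0]
tcp_rot: [-180.0, 0.0, 25.8]
ft_force: [1.0, -0.6, -0.3]
finger_gap: 42.7
grip_force: 0.0
```

Request:
apply_moves(
  steps=[
    [0, 0, 0, 0, 0, 0, -1],
    [0, 0, 0, 0, 0, 0, -1],
    [0, 0, 0, 0, 0, 0, -1],
    [0, 0, 0, 0, 0, 0, -1],
    [0, 0, 0, 0, 0, 0, -1],
    [0, 0, 0, 0, 0, 0, -1],
    [0, 0, 0, 0, 0, 0, -1],
    [0, 0, 0, 0, 0, 0, -1],
  ],
)

```text
time: 2.5
tool_pos: [470.4, 67.4, 230.8]
tcp_rot: [-180.0, 0.0, 66.0]
ft_force: [0.0, -0.2, -0.0]
finger_gap: 42.4
grip_force: 0.0
```

Request:
apply_moves(
  steps=[
    [0, 0, 0, 0, 0, 0, -1],
    [0, 0, 0, 0, 0, 0, -1],
    [0, 0, 0, 0, 0, 0, -1],
    [0, 0, 0, 0, 0, 0, -1],
    [0, 0, 0, 0, 0, 0, -1],
    [0, 0, 0, 0, 0, 0, -1],
    [0, 0, 0, 0, 0, 0, -1],
    [0, 0, 0, 0, 0, 0, -1],
  ],
)

```text
time: 3.3
tool_pos: [470.4, 67.4, 230.8]
tcp_rot: [-179.9, -0.0, 106.0]
ft_force: [-1.0, 0.6, 0.1]
finger_gap: 42.9
grip_force: 0.0
```

Request:
apply_moves(
  steps=[
    [0, 0, -2.6, 13, 0, 0, -0.7],
    [0, 0, 0, 15, 0, 0, 0],
    [0, 0, 0, 15, 0, 0, 0],
    [0, 0, 0, 15, 0, 0, 0],
    [0, 0, 0, 14, 0, 0, 0],
    [0, 0, 0, 12, 0, 0, 0],
    [0, 0, 0, 8, 0, 0, 0],
    [0, 0, 0, 0, 0, 0, 0],
  ],
)

```text
time: 4.1
tool_pos: [467.3, 66.7, 137.8]
tcp_rot: [-179.9, -0.0, 109.3]
ft_force: [0.6, 0.3, -0.2]
finger_gap: 42.7
grip_force: 0.0
```

```bash
python3 - <<'E'
from bench import r
import cv2,numpy as np
s=r.sense();print(s["tool_pos"],s["tcp_rot"],s["joint_pos"],s["ft_force"])
b=r.snapshot("side");w=r.snapshot("wrist")
cv2.imwrite("pics/c1.png",np.hstack([cv2.resize(b["color"][190:350,250:410],(400,400)),cv2.resize(w["color"],(400,300))[:, :] if 0 else cv2.resize(w["color"],(400,400))]))
E
```

```text
[467.33633549  66.72527602 137.75529972] [-1.79868828e+02 -4.28970387e-02  1.09277087e+02] [ 1.89789712e+00 -8.83035618e+00  1.11368783e+02  1.80044360e-03
  7.75995700e+01 -1.73796281e+01] [ 0.56119778  0.30538649 -0.15783064]
```

View pics/c1.png

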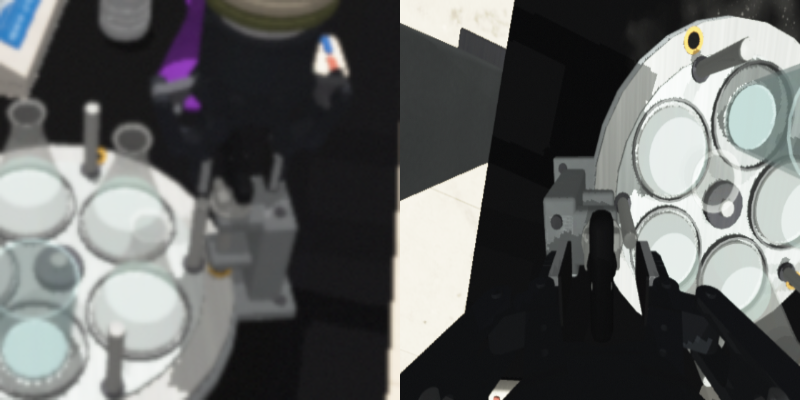

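The bar at (600,240) in the wrist half lies midway between the pads at (562) and (643). Closing.

Request:
apply_moves(
  steps=[
    [-1, 0, 0, 0, 0, 0, 0],
    [-1, 0, 0, 0, 0, 0, 0],
    [-1, 0, 0, 0, 0, 0, 0],
    [-1, 0, 0, 0, 0, 0, 0],
    [-1, 0, 0, 0, 0, 0, 0],
    [-1, 0, 0, 0, 0, 0, 0],
    [-1, 0, 0, 0, 0, 0, 0],
    [-1, 0, 0, 0, 0, 0, 0],
  ],
  squeeze=50,
)

```text
time: 5.0
tool_pos: [468.1, 66.5, 140.3]
tcp_rot: [-180.0, 0.0, 109.3]
ft_force: [-5.6, -2.4, 6.1]
finger_gap: 12.9
grip_force: 51.0
```

Request:
apply_moves(
  steps=[
    [-1, 0, 0, -2, 0, 0, 0],
    [-1, 0, 0, -2, 0, 0, 0],
    [-1, 0, 0, -2, 0, 0, 0],
    [-1, 0, 0, -2, 0, 0, 0],
    [-1, 0, 0, -2, 0, 0, 0],
    [-1, 0, 0, -2, 0, 0, 0],
    [-1, 0, 0, 0, 0, 0, 0],
    [-1, 0, 0, 0, 0, 0, 0],
  ],
)

```text
time: 5.8
tool_pos: [467.7, 66.6, 150.8]
tcp_rot: [-179.9, -0.0, 109.3]
ft_force: [-2.6, -3.7, -14.2]
finger_gap: 13.0
grip_force: 48.8
```

Request:
apply_moves(
  steps=[
    [-1, 0, 0, -1, 0, 0, 0],
    [-1, 0, 0, -0.5, 0, 0, 0],
    [-1, 0, 0, 0, 0, 0, -0.5],
    [-1, 0, 0, 0, 0, 0, -1],
    [-1, 0, 0, 0, 0, 0, -1],
    [-1, 0, 0, 0, 0, 0, -1],
    [-1, 0, 0, 0, 0, 0, -1],
    [-1, 0, 0, 0, 0, 0, -1],
  ],
)

```text
time: 6.6
tool_pos: [467.3, 66.4, 152.2]
tcp_rot: [-179.9, -0.1, 137.0]
ft_force: [-6.2, -4.5, -15.4]
finger_gap: 12.9
grip_force: 48.9
```

Request:
apply_moves(
  steps=[
    [-1, 0, 0, 0, 0, 0, -1],
    [-1, 0, 0, 0, 0, 0, -1],
    [-1, 0, 0, 0, 0, 0, -1],
    [-1, 0, 0, 0, 0, 0, -1],
    [-1, 0, 0, 0, 0, 0, -1],
    [-1, 0, 0, 0, 0, 0, -1],
    [-1, 0, 0, 0, 0, 0, -1],
    [-1, 0, 0, 0, 0, 0, -1],
  ],
)

```text
time: 7.4
tool_pos: [466.8, 65.8, 151.9]
tcp_rot: [-179.9, -0.2, 177.0]
ft_force: [-7.1, -7.8, -14.7]
finger_gap: 13.6
grip_force: 49.0
```

Request:
apply_moves(
  steps=[
    [-1, 0, 0, 0, 0, 0, -1],
    [-1, 0, 0, 0, 0, 0, -1],
    [-1, 0, 0, 0.5, 0, 0, 0],
    [-1, 0, 0, 1, 0, 0, 0],
    [-1, 0, 0, 1, 0, 0, 0],
    [-1, 0, 0, 1, 0, 0, 0],
    [-1, 0, 0, 0, 0, 0, 0],
    [-1, 0, 0, 0, 0, 0, 0],
  ],
)

```text
time: 8.2
tool_pos: [467.1, 65.6, 150.1]
tcp_rot: [-179.9, -0.2, -173.2]
ft_force: [-12.8, -9.7, -1.4]
finger_gap: 13.3
grip_force: 50.9
```

```bash
python3 - <<'E'
from bench import r
s=r.sense();print(s["tool_pos"],s["tcp_rot"],s["wrist_torque"],s["ft_force"])
E
```

```text
[467.11943262  65.56105801 150.0794361 ] [-1.79890751e+02 -1.66195472e-01 -1.73237531e+02] [-1.59260073  2.37811309  0.03652259] [-12.77557992  -9.73270682  -1.37944756]
```

Request:
apply_moves(
  steps=[
    [-0.6, 0, 0, 0, 0, 0, 0],
    [-0.3, 0, 0, 0, 0, 0, 0],
    [0, 0, 0, 0, 0, 0, 0],
    [0, 0, 0, -5, 0, 0, 0],
    [0, 0, 0, -10, 0, 0, 0],
    [0, 0, 0, -20, 0, 0, 0],
    [0, 0, 0, -25, 0, 0, 0],
    [-0.5, 0, 0, -25, 0, 0, 0],
  ],
)

```text
time: 9.0
tool_pos: [468.4, 66.9, 236.3]
tcp_rot: [180.0, 0.1, -173.2]
ft_force: [-0.2, 0.6, -0.7]
finger_gap: 29.4
grip_force: 0.0
```

```bash
python3 - <<'E'
from bench import r
from h import *
s=r.sense();print(s["tool_pos"],s["tcp_rot"],s["joint_pos"],s["ft_force"])
b=r.snapshot("side")
D=b["depth"];K=b["mtx"];T=b["T"];ax=np.array([590.1,109.9]);y=np.radians(19.4)
v,u=np.nonzero(D>0);z=D[v,u]
P=(T@np.c_[(u-K[0,2])/K[0,0]*z,(v-K[1,2])/K[1,1]*z,z,np.ones(len(z))].T)[:3].T
q=P[:,:2]-ax; S=np.c_[q@[np.cos(y),np.sin(y)],q@[-np.sin(y),np.cos(y)],P[:,2]]
m=(S[:,2]>150)&(S[:,2]<185)&(abs(S[:,1])<45)&(abs(S[:,0]+130)<45)
print(m.sum(),np.percentile(S[m],[2,50,98],axis=0).round(1))
cv2.imwrite("pics/c2.png",cv2.resize(b["color"][190:350,250:410],(500,500)))
E
```

```text
[468.38745396  66.89397909 236.27377679] [ 1.79994776e+02  5.86130248e-02 -1.73202256e+02] [ 1.90764752e+00 -1.27532082e+01  1.04352469e+02  1.02057433e-02
  8.83427848e+01 -9.48903894e+01] [-0.24987602  0.57902264 -0.726386  ]
390 [[-157.8   -7.4  152.5]
 [-129.     4.3  169.3]
 [-101.1   11.8  174.2]]
```

View pics/c2.png

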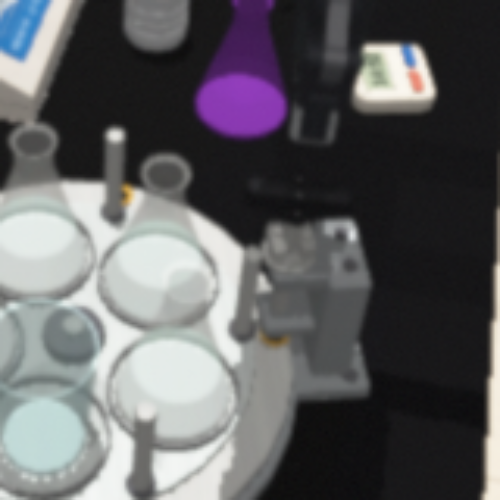

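Handle is up at about +10 mm and turned (bar ends near (250,185) and (350,195)); vessels still in place. Next I'll shut the fingers and go to the far side of post_3.

Request:
apply_moves(
  steps=[
    [-1, -28.5, -19, 0, 0, 0, 0],
    [-1, -28.5, -19, 0, 0, 0, 0],
    [-1, -28.5, -19, 0, 0, 0, 0],
    [-1, -28.5, -19, 0, 0, 0, 0],
    [-1, -28.5, -19, 0, 0, 0, 0],
    [-1, 0, 0, 10, 0, 0, 1],
    [-1, 0, 0, 10, 0, 0, 1],
    [-1, 0, 0, 10, 0, 0, 1],
  ],
)

```text
time: 9.85
tool_pos: [621.7, -10.9, 204.7]
tcp_rot: [180.0, 0.1, 171.6]
ft_force: [0.0, 1.0, 0.4]
finger_gap: 0.0
grip_force: 0.0
```

Request:
apply_moves(
  steps=[
    [-1, 0, 0, 20, 0, 0, 1],
    [-1, 0, 0, 25, 0, 0, 0.4],
    [-1, 0, 0, 25, 0, 0, 0],
    [-1, 0, 0, 20, 0, 0, 0],
    [-1, 0, 0, 10, 0, 0, 0],
    [-1, 0, 0, 0, 0, 0, 0],
    [-1, 0, 0, 0, 0, 0, 0],
    [-1, 0, 0, 0, 0, 0, 0],
  ],
)

```text
time: 10.65
tool_pos: [622.2, -10.8, 106.2]
tcp_rot: [180.0, 0.2, 164.8]
ft_force: [0.7, 0.1, -0.5]
finger_gap: 0.2
grip_force: 0.0
```

```bash
python3 - <<'E'
from bench import r
from h import *
s=r.sense();print(s["tool_pos"],s["tcp_rot"],s["joint_pos"],s["ft_force"])
b=r.snapshot("side");c=r.snapshot("top")
for k in (b,c): print([(np.round(ray(k,u,30)),a) for u,a in rings(k,(195,230,345,375) if k is b else (145,175,285,310))])
cv2.imwrite("pics/c3.png",np.hstack([cv2.resize(b["color"][190:370,200:380],(400,400)),cv2.resize(c["color"][165:325,135:295],(400,400))]))
E
```

```text
[622.17592383 -10.83752478 106.2367339 ] [1.79968908e+02 1.58769841e-01 1.64786535e+02] [-5.72015005e+00  1.57752544e+01  8.91729679e+01  4.63993658e-03
  7.48900543e+01 -8.05079312e+01] [ 0.73589094  0.091386   -0.50170711]
[(array([715.,  73.]), np.int32(48)), (array([664., 217.]), np.int32(68)), (array([511., 214.]), np.int32(79))]
[(array([511., 213.]), np.int32(30))]
```

View pics/c3.png

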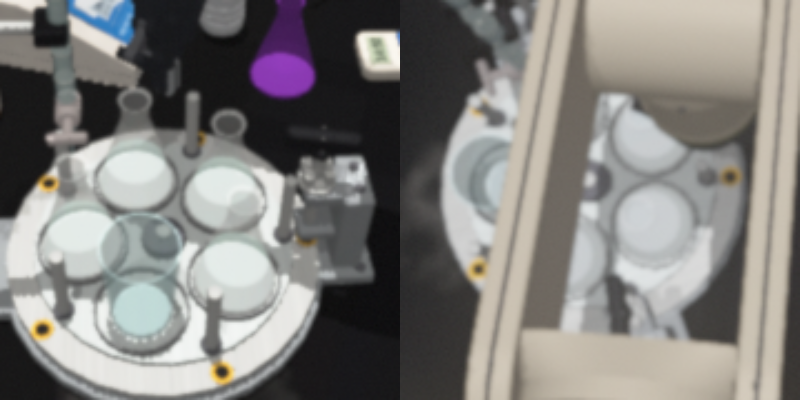

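Request:
apply_moves(
  steps=[
    [-1, 0, 0, 8, 0, 0, 0],
    [-1, 4, 0, 0, 0, 0, 0],
    [-1, 3, 0, 0, 0, 0, 0],
    [-1, 3, 0, 0, 0, 0, 0],
    [-1, 2, 0, 0, 0, 0, 0],
    [-1, 2, 0, 0, 0, 0, 0],
    [-1, 2, 0, 0, 0, 0, 0],
    [-1, 2, 0, 0, 0, 0, 0],
  ],
)

```text
time: 11.55
tool_pos: [603.8, -6.3, 96.6]
tcp_rot: [-180.0, 0.1, 164.8]
ft_force: [1.6, -2.2, 0.7]
finger_gap: 0.1
grip_force: 1.0
```

Request:
apply_moves(
  steps=[
    [-1, 2, 0, 0, 0, 0, 0],
    [-1, 2, 0, 0, 0, 0, 0],
    [-1, 2, 0, 0, 0, 0, 0],
    [-1, 3, 0, 0, 0, 0, 0],
    [-1, 3, 0, 0, 0, 0, 0],
    [-1, 3, 0, 0, 0, 0, 0],
    [-1, 2, 0, 0, 0, 0, 0],
    [-1, 2, 0, 0, 0, 0, 0],
  ],
)

```text
time: 12.35
tool_pos: [585.0, -1.0, 96.3]
tcp_rot: [180.0, -0.0, 164.8]
ft_force: [1.3, -2.4, 0.9]
finger_gap: -0.5
grip_force: 0.8
```

```bash
cat > track.py <<'E'
from bench import r
from h import *
def track(prev):
    s=r.sense();b=r.snapshot("side")
    ax=np.array([590.15,110.0]);A=[]
    for u,a in rings(b,(195,230,345,378)):
        p=ray(b,u,30)-ax
        if abs(np.hypot(*p)-130)<6 and a>=25: A.append(np.degrees(np.arctan2(p[1],p[0])))
    d=[(x+16.7+36)%72-36 for x in A]   # rotation from start, mod 72
    d=[x-72*np.round((x-prev)/72) for x in d]
    print("pos",s["tool_pos"].round(1),"F",s["ft_force"].round(1),"rot",np.round(d,2))
    return b
E
python3 -c "
from track import *;track(-10)"
```

```text
pos [585.   -1.   96.3] F [ 1.3 -2.4  0.9] rot [-12.91 -13.37 -12.91]
```

Request:
apply_moves(
  steps=[
    [-1, 3, 0, 0, 0, 0, 0],
    [-1, 3, 0, 0, 0, 0, 0],
    [-1, 3, 0, 0, 0, 0, 0],
    [-1, 3, 0, 0, 0, 0, 0],
    [-1, 3, 0, 0, 0, 0, 0],
    [-1, 3, 0, 0, 0, 0, 0],
    [-1, 3, 0, 0, 0, 0, 0],
    [-1, 3, 0, 0, 0, 0, 0],
  ],
)

```text
time: 13.2
tool_pos: [562.0, 5.6, 96.3]
tcp_rot: [180.0, 0.0, 164.8]
ft_force: [2.8, 1.1, -2.1]
finger_gap: -0.1
grip_force: 0.9
```

Request:
apply_moves(
  steps=[
    [-1, 3, 0, 0, 0, 0, 0],
    [-1, 3, 0, 0, 0, 0, 0],
    [-1, 3, 0, 0, 0, 0, 0],
    [-1, 2, 0, 0, 0, 0, 0],
    [-1, 2, 0, 0, 0, 0, 0],
    [-1, 2, 0, 0, 0, 0, 0],
    [-1, 0, 0, 0, 0, 0, 0],
    [-1, -4, 0, 0, 0, 0, 0],
  ],
)

```text
time: 14.0
tool_pos: [550.8, 8.1, 95.9]
tcp_rot: [-180.0, -0.1, 164.8]
ft_force: [-0.5, 0.9, 0.4]
finger_gap: -0.3
grip_force: 0.0
```

```bash
python3 -c "
from track import *;track(-35)"
```

```text
pos [550.8   8.1  95.9] F [-0.5  0.9  0.4] rot [-34.38 -34.08 -34.12]
```

Request:
apply_moves(
  steps=[
    [-1, 0, 0, -35, 0, 0, 0],
    [-1, 0, 0, -35, 0, 0, 0],
    [-1, -31.3, 14.8, 0, 0, 0, 0],
    [-1, -31.3, 14.8, 0, 0, 0, 0],
    [-1, -31.3, 14.8, 0, 0, 0, 0],
    [-1, -31.3, 14.8, 0, 0, 0, 0],
    [-1, 0, 0, 0, 0, 0, -1],
    [-1, 0, 0, 0, 0, 0, -1],
  ],
)

```text
time: 14.85
tool_pos: [688.2, 32.4, 164.3]
tcp_rot: [-180.0, -0.2, 175.0]
ft_force: [-0.3, -0.5, -0.6]
finger_gap: 0.1
grip_force: 0.0
```

Request:
apply_moves(
  steps=[
    [-1, 0, 0, 0, 0, 0, -1],
    [-1, 0, 0, 0, 0, 0, -1],
    [-1, 0, 0, 0, 0, 0, -1],
    [-1, 0, 0, 10, 0, 0, -1],
    [-1, 0, 0, 15, 0, 0, -1],
    [-1, 0, 0, 15, 0, 0, 0],
    [-1, 0, 0, 5, 0, 0, 0],
    [-1, 0, 0, 0, 0, 0, 0],
  ],
)

```text
time: 15.65
tool_pos: [686.8, 32.4, 119.4]
tcp_rot: [179.9, -0.2, -160.3]
ft_force: [0.1, 0.4, 0.2]
finger_gap: -0.2
grip_force: 0.0
```

```bash
python3 -c "
from track import *;b=track(-35);cv2.imwrite('pics/c4.png',cv2.resize(b['color'][190:370,190:370],(500,500)))"
```

```text
pos [686.8  32.4 119.4] F [0.1 0.4 0.2] rot [-35.44 -34.38 -34.12 -34.16]
```

View pics/c4.png

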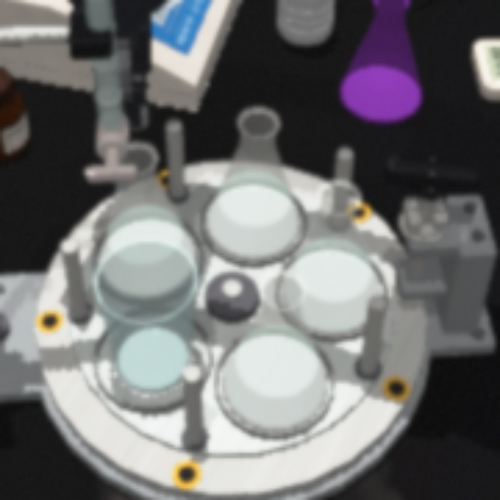

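Request:
apply_moves(
  steps=[
    [-1, 0, 0, 15, 0, 0, 0],
    [-1, 2, 0, 6, 0, 0, 0],
    [-1, 4, 0, 0, 0, 0, 0],
    [-1, 3, 0, 0, 0, 0, 0],
    [-1, 2, 0, 0, 0, 0, 0],
    [-1, 2, 0, 0, 0, 0, 0],
    [-1, 2, 0, 0, 0, 0, 0],
    [-1, 2, 0, 0, 0, 0, 0],
  ],
)

```text
time: 16.5
tool_pos: [672.4, 26.4, 100.9]
tcp_rot: [-180.0, 0.1, -160.2]
ft_force: [2.9, -0.7, 0.5]
finger_gap: 0.0
grip_force: 1.2
```

Request:
apply_moves(
  steps=[
    [-1, 3, 0, 0, 0, 0, 0],
    [-1, 3, 0, 0, 0, 0, 0],
    [-1, 3, 0, 0, 0, 0, 0],
    [-1, 3, 0, 0, 0, 0, 0],
    [-1, 3, 0, 0, 0, 0, 0],
    [-1, 3, 0, 0, 0, 0, 0],
    [-1, 3, 0, 0, 0, 0, 0],
    [-1, 3, 0, 0, 0, 0, 0],
  ],
)

```text
time: 17.3
tool_pos: [649.0, 18.5, 100.2]
tcp_rot: [180.0, -0.0, -160.2]
ft_force: [1.9, -0.9, -0.5]
finger_gap: -0.1
grip_force: 0.8
```

Request:
apply_moves(
  steps=[
    [-1, 3, 0, 0, 0, 0, 0],
    [-1, 3, 0, 0, 0, 0, 0],
    [-1, 3, 0, 0, 0, 0, 0],
    [-1, 3, 0, 0, 0, 0, 0],
    [-1, 3, 0, 0, 0, 0, 0],
    [-1, 2, 0, 0, 0, 0, 0],
    [-1, 1, 0, 0, 0, 0, 0],
    [-1, 0, 0, 0, 0, 0, 0],
  ],
)

```text
time: 18.1
tool_pos: [631.9, 12.5, 100.2]
tcp_rot: [180.0, -0.0, -160.2]
ft_force: [-0.2, -0.2, -0.5]
finger_gap: 0.1
grip_force: 0.0
```

```bash
python3 -c "
from track import *;track(-60)"
```

```text
pos [631.9  12.5 100.2] F [-0.2 -0.2 -0.5] rot [-58.66 -58.7  -58.72]
```

Request:
apply_moves(
  steps=[
    [-1, -10, 0, 0, 0, 0, 0],
    [-1, 0, 0, -40, 0, 0, 0],
    [-1, 0, 0, -45, 0, 0, 0],
    [-1, 29, 21.2, -30, 0, 0, 0],
    [0, 29, 21.2, 0, 0, 0, 0],
    [0, 29, 21.2, 0, 0, 0, 0],
    [0, 29, 21.2, 0, 0, 0, 0],
    [0, 30, 21.8, 0, 0, 0, 1],
  ],
)

```text
time: 18.95
tool_pos: [467.4, 67.3, 215.5]
tcp_rot: [180.0, 0.0, -165.2]
ft_force: [0.0, 0.9, 0.9]
finger_gap: 42.4
grip_force: 0.0
```

Request:
apply_moves(
  steps=[
    [0, 0, 0, 0, 0, 0, 1],
    [0, 0, 0, 0, 0, 0, 0.6],
    [0, 0, 0, 0, 0, 0, 0],
    [0, 0, 0, 0, 0, 0, 0],
    [0, 0, 0, 0, 0, 0, 0],
    [0, 0, 0, 0, 0, 0, 0],
    [0, 0, 0, 0, 0, 0, 0],
    [0, 0, 0, 0, 0, 0, 0],
  ],
)

```text
time: 19.75
tool_pos: [468.3, 66.7, 215.2]
tcp_rot: [180.0, -0.0, -173.2]
ft_force: [-0.4, 0.1, -0.5]
finger_gap: 42.9
grip_force: 0.0
```

```bash
python3 -c "
from track import *;b=track(-60);print(r.sense()['tcp_rot'])"
```

```text
pos [468.3  66.7 215.2] F [-0.4  0.1 -0.5] rot [-58.66 -58.7  -58.72]
[ 1.79995952e+02 -1.40333728e-02 -1.73205958e+02]
```

Request:
apply_moves(
  steps=[
    [0, 0, 0, 15, 0, 0, 0],
    [0, 0, 0, 15, 0, 0, 0],
    [0, 0, 0, 15, 0, 0, 0],
    [0, 0, 0, 12, 0, 0, 0],
    [0, 0, 0, 8, 0, 0, 0],
    [0, 0, 0, 0, 0, 0, 0],
    [-1, 0, 0, 0, 0, 0, 0],
    [-1, 0, 0, 0, 0, 0, 0],
  ],
)

```text
time: 20.6
tool_pos: [468.9, 66.3, 151.2]
tcp_rot: [-179.9, 0.1, -173.2]
ft_force: [1.9, -11.6, -0.4]
finger_gap: 14.4
grip_force: 5.6
```

Request:
apply_moves(
  steps=[
    [-1, 0, 0, 0, 0, 0, 0],
    [-1, 0, 0, 0, 0, 0, 0],
    [-1, 0, 0, 0, 0, 0, 0],
    [-1, 0, 0, 0, 0, 0, 0],
    [-1, 0, 0, -1, 0, 0, 0],
    [-1, 0, 0, -1, 0, 0, 0],
    [-1, 0, 0, 0, 0, 0, 0],
    [-1, 0, 0, 0, 0, 0, 0],
  ],
)

```text
time: 21.4
tool_pos: [468.5, 65.5, 151.6]
tcp_rot: [-179.9, 0.0, -173.2]
ft_force: [5.1, -5.8, -10.8]
finger_gap: 13.3
grip_force: 49.7
```

Request:
apply_moves(
  steps=[
    [-1, 0, 0, -1, 0, 0, 0],
    [-1, 0, 0, -1, 0, 0, 0],
    [-1, 0, 0, 0, 0, 0, 1],
    [-1, 0, 0, 0, 0, 0, 1],
    [-1, 0, 0, 0, 0, 0, 1],
    [-1, 0, 0, 0, 0, 0, 1],
    [-1, 0, 0, 0, 0, 0, 1],
    [-1, 0, 0, 0, 0, 0, 1],
  ],
)

```text
time: 22.2
tool_pos: [468.3, 65.1, 153.0]
tcp_rot: [-179.8, 0.1, 156.5]
ft_force: [5.7, -7.8, -14.3]
finger_gap: 13.0
grip_force: 49.3
```

Request:
apply_moves(
  steps=[
    [-1, 0, 0, 0, 0, 0, 1],
    [-1, 0, 0, 0, 0, 0, 1],
    [-1, 0, 0, 0, 0, 0, 1],
    [-1, 0, 0, 0, 0, 0, 1],
    [-1, 0, 0, 0, 0, 0, 1],
    [-1, 0, 0, 0, 0, 0, 1],
    [-1, 0, 0, 0, 0, 0, 1],
    [-1, 0, 0, 0, 0, 0, 1],
  ],
)

```text
time: 23.0
tool_pos: [468.0, 64.5, 152.9]
tcp_rot: [-179.9, 0.2, 116.5]
ft_force: [5.5, -11.0, -15.0]
finger_gap: 13.1
grip_force: 49.3
```

Request:
apply_moves(
  steps=[
    [-1, 0, 0, 0, 0, 0, 1],
    [-1, 0, 0, 0, 0, 0, 0.5],
    [-1, 0, 0, 0, 0, 0, 0],
    [-1, 0, 0, 0, 0, 0, 0],
    [-1, 0, 0, 0, 0, 0, 0],
    [-1, 0, 0, 0, 0, 0, 0],
    [-1, 0, 0, 0, 0, 0, 0],
    [-1, 0, 0, 0, 0, 0, 0],
  ],
)

```text
time: 23.8
tool_pos: [467.8, 64.5, 152.7]
tcp_rot: [-179.8, 0.2, 109.2]
ft_force: [4.4, -10.4, -14.5]
finger_gap: 13.0
grip_force: 49.3
```

```bash
python3 -c "
from track import *;b=track(-60);s=r.sense();print(s['tcp_rot'],s['wrist_torque'])"
```

```text
pos [467.8  64.5 152.7] F [  4.4 -10.4 -14.5] rot [-58.66 -58.7  -58.72]
[-179.85028053    0.18598143  109.23720862] [-1.93352101 -0.91466054  0.08230388]
```

Request:
apply_moves(
  steps=[
    [-1, 0, 0, 1, 0, 0, 0],
    [-1, 0, 0, 1, 0, 0, 0],
    [-1, 0, 0, 1, 0, 0, 0],
    [-1, 0, 0, 1, 0, 0, 0],
    [-1, 0, 0, 1, 0, 0, 0],
    [-1, 0, 0, 1, 0, 0, 0],
    [-1, 0, 0, 0, 0, 0, 0],
    [-1, 0, 0, 0, 0, 0, 0],
  ],
)

```text
time: 24.65
tool_pos: [468.9, 64.5, 149.5]
tcp_rot: [-180.0, 0.2, 109.2]
ft_force: [-2.9, -11.6, 3.6]
finger_gap: 12.8
grip_force: 52.0
```

Request:
apply_moves(
  steps=[
    [-0.6, 0, 0, 0, 0, 0, 0],
    [-0.3, 0, 0, 0, 0, 0, 0],
    [0, 0, 0, 0, 0, 0, 0],
    [0, 0, 0, -5, 0, 0, 0],
    [0, 0, 0, -10, 0, 0, 0],
    [0, 0, 0, -20, 0, 0, 0],
    [0, 0, 0, -25, 0, 0, 0],
    [0, 0, 0, -25, 0, 0, 0],
  ],
)

```text
time: 25.45
tool_pos: [468.2, 66.8, 235.0]
tcp_rot: [180.0, 0.0, 109.3]
ft_force: [0.3, -0.0, 0.8]
finger_gap: 42.8
grip_force: 0.0
```

```bash
cat > hd.py <<'E'
from track import *
def handle(b):
    D=b["depth"];K=b["mtx"];T=b["T"];ax=np.array([590.1,109.9]);y=np.radians(19.4)
    v,u=np.nonzero(D>0);z=D[v,u]
    P=(T@np.c_[(u-K[0,2])/K[0,0]*z,(v-K[1,2])/K[1,1]*z,z,np.ones(len(z))].T)[:3].T
    q=P[:,:2]-ax; S=np.c_[q@[np.cos(y),np.sin(y)],q@[-np.sin(y),np.cos(y)],P[:,2]]
    m=(S[:,2]>145)&(S[:,2]<190)&(abs(S[:,1])<40)&(abs(S[:,0]+130)<40)
    S=S[m];t=S[S[:,2]>np.percentile(S[:,2],60)]
    w=np.linalg.svd(t[:,:2]-t[:,:2].mean(0),full_matrices=False)[2][0]
    print(len(S),"top z",np.percentile(S[:,2],[50,80,90,95]).round(1),"bar dir",(np.degrees(np.arctan2(w[1],w[0]))%180-90).round(1))
E
python3 -c "
from hd import *;d=np.load('s0.npz')
handle({f:d['side_'+f] for f in('depth','mtx','T')})
handle(track(-60))"
```

```text
260 top z [162.1 163.5 164.  164.5] bar dir -0.2
pos [468.2  66.8 235. ] F [ 0.3 -0.   0.8] rot [-58.66 -58.75 -58.72]
280 top z [169.6 171.3 171.8 172.3] bar dir -0.5
```

The handle is back in the slot (bar direction about 0°) and 8 mm up, so the pin is pressing on the flange. Next: back to post_4 for the final slow push.

Request:
apply_moves(
  steps=[
    [-1, -19, 24.4, 0, 0, 0, 0],
    [-1, -19, 24.4, 0, 0, 0, 0],
    [-1, -19, 24.4, 0, 0, 0, 0],
    [-1, -19, 24.4, 0, 0, 0, 0],
    [-1, -19, 24.4, 0, 0, 0, 0],
    [-1, -19, 24.4, 0, 0, 0, 0],
    [-1, 0, 0, 0, 0, 0, -1],
    [-1, 0, 0, 0, 0, 0, -1],
  ],
)

```text
time: 26.3
tool_pos: [644.8, 7.1, 233.1]
tcp_rot: [-180.0, -0.0, 119.5]
ft_force: [-0.2, 0.1, 0.3]
finger_gap: -0.0
grip_force: 0.0
```

Request:
apply_moves(
  steps=[
    [-1, 0, 0, 0, 0, 0, -1],
    [-1, 0, 0, 5, 0, 0, -1],
    [-1, 0, 0, 10, 0, 0, -1],
    [-1, 0, 0, 10, 0, 0, -1],
    [-1, 0, 0, 10, 0, 0, -1],
    [-1, 0, 0, 10, 0, 0, -1],
    [-1, 0, 0, 10, 0, 0, -1],
    [-1, 0, 0, 10, 0, 0, -1],
  ],
)

```text
time: 27.1
tool_pos: [644.4, 7.6, 168.7]
tcp_rot: [180.0, 0.0, 159.5]
ft_force: [-0.5, -0.6, -0.6]
finger_gap: 0.2
grip_force: 0.0
```

Request:
apply_moves(
  steps=[
    [-1, 0, 0, 10, 0, 0, -1],
    [-1, 0, 0, 10, 0, 0, -1],
    [-1, 0, 0, 10, 0, 0, -1],
    [-1, 0, 0, 10, 0, 0, -1],
    [-1, 0, 0, 10, 0, 0, -1],
    [-1, 0, 0, 5, 0, 0, -0.7],
    [-1, 0, 0, 0, 0, 0, 0],
    [-1, 0, 0, 0, 0, 0, 0],
  ],
)

```text
time: 27.9
tool_pos: [644.4, 7.5, 114.0]
tcp_rot: [-180.0, 0.0, -172.3]
ft_force: [-0.3, 1.4, -0.1]
finger_gap: 0.2
grip_force: 0.0
```

```bash
python3 -c "
from hd import *;handle(track(-60));print(r.sense()['tcp_rot'],r.sense()['joint_pos'])"
```

```text
pos [644.4   7.5 114. ] F [-0.3  1.4 -0.1] rot [-58.66 -58.7  -58.72]
280 top z [169.7 171.4 171.9 172.3] bar dir 0.2
[-1.79990798e+02  5.96109865e-02 -1.72309161e+02] [-3.88976701e+00  1.87012258e+01  8.47596965e+01  3.03665767e-03
  7.64788331e+01 -1.01581309e+02]
```

Request:
apply_moves(
  steps=[
    [-1, 0, 0, 14, 0, 0, 0],
    [-1, 3, 0, 0, 0, 0, 0],
    [-1, 3, 0, 0, 0, 0, 0],
    [-1, 2, 0, 0, 0, 0, 0],
    [-1, 2, 0, 0, 0, 0, 0],
    [-1, 1.5, 0, 0, 0, 0, 0],
    [-1, 1.5, 0, 0, 0, 0, 0],
    [-1, 1.5, 0, 0, 0, 0, 0],
  ],
)

```text
time: 28.75
tool_pos: [631.8, 5.4, 99.9]
tcp_rot: [-180.0, 0.3, -172.2]
ft_force: [11.9, 0.3, -7.1]
finger_gap: 0.0
grip_force: 5.6
```

Request:
apply_moves(
  steps=[
    [-1, 1.5, 0, 0, 0, 0, 0],
    [-1, 1.5, 0, 0, 0, 0, 0],
    [-1, 1.5, 0, 0, 0, 0, 0],
    [-1, 1.5, 0, 0, 0, 0, 0],
    [-1, 1.5, 0, 0, 0, 0, 0],
    [-1, 1.5, 0, 0, 0, 0, 0],
    [-1, 1.5, 0, 0, 0, 0, 0],
    [-1, 1.5, 0, 0, 0, 0, 0],
  ],
)

```text
time: 29.55
tool_pos: [620.3, 3.1, 100.2]
tcp_rot: [-179.9, 0.3, -172.2]
ft_force: [11.4, -2.1, -6.6]
finger_gap: 0.2
grip_force: 5.6
```

```bash
python3 -c "
from hd import *;handle(track(-66))"
```

```text
pos [620.3   3.1 100.2] F [11.4 -2.1 -6.6] rot [-66.05 -66.07]
281 top z [169.5 171.1 171.8 172.1] bar dir -0.9
```

Request:
apply_moves(
  steps=[
    [-1, 1, 0, 0, 0, 0, 0],
    [-1, 1, 0, 0, 0, 0, 0],
    [-1, 1, 0, 0, 0, 0, 0],
    [-1, 1, 0, 0, 0, 0, 0],
    [-1, 1, 0, 0, 0, 0, 0],
    [-1, 1, 0, 0, 0, 0, 0],
    [-1, 1, 0, 0, 0, 0, 0],
    [-1, 1, 0, 0, 0, 0, 0],
  ],
)

```text
time: 30.4
tool_pos: [612.3, 2.1, 100.2]
tcp_rot: [-179.9, 0.3, -172.2]
ft_force: [10.5, -1.6, -6.0]
finger_gap: -0.1
grip_force: 5.3
```

```bash
python3 -c "
from hd import *;handle(track(-70))"
```

```text
pos [612.3   2.1 100.2] F [10.5 -1.6 -6. ] rot [-70.29 -70.24]
280 top z [169.4 171.  171.6 172. ] bar dir 0.4
```

Request:
apply_moves(
  steps=[
    [-1, 0.5, 0, 0, 0, 0, 0],
    [-1, 0.5, 0, 0, 0, 0, 0],
    [-1, 0.5, 0, 0, 0, 0, 0],
    [-1, 0.5, 0, 0, 0, 0, 0],
    [-1, 0.5, 0, 0, 0, 0, 0],
    [-1, 0.3, 0, 0, 0, 0, 0],
    [-1, 0, 0, 0, 0, 0, 0],
    [-1, 0, 0, 0, 0, 0, 0],
  ],
)

```text
time: 31.25
tool_pos: [608.7, 2.2, 100.2]
tcp_rot: [-180.0, 0.2, -172.2]
ft_force: [9.2, -0.5, -2.6]
finger_gap: 0.1
grip_force: 3.9
```

```bash
python3 -c "
from hd import *;handle(track(-72))"
```

```text
pos [608.7   2.2 100.2] F [ 9.2 -0.5 -2.6] rot [-72.26 -72.2 ]
263 top z [161.9 163.4 164.1 164.5] bar dir -0.2
```

The handle top is back at z 164.5, so the pin snapped home at -72.2°. Retreating.

Request:
apply_moves(
  steps=[
    [-1, -3, 0, 0, 0, 0, 0],
    [-1, -5, 0, 0, 0, 0, 0],
    [-1, -8, 0, 0, 0, 0, 0],
    [-1, 0, 0, -25, 0, 0, 0],
    [-1, 0, 0, -40, 0, 0, 0],
    [-1, 0, 0, -40, 0, 0, 0],
    [-1, 0, -20, 0, 0, 0, 0],
    [-1, 0, -40, 0, 0, 0, 0],
  ],
)

```text
time: 32.1
tool_pos: [632.8, -53.0, 207.0]
tcp_rot: [-180.0, 0.2, -172.0]
ft_force: [0.5, -0.5, -0.7]
finger_gap: -0.1
grip_force: 0.0
```

```bash
python3 -c "
from hd import *;b=track(-72);handle(b);cv2.imwrite('pics/c5.png',cv2.resize(b['color'][100:380,180:400],(550,600)))"
```

```text
pos [632.8 -53.  207. ] F [ 0.5 -0.5 -0.7] rot [-72.26 -72.2 ]
260 top z [162.2 163.4 164.  164.3] bar dir 1.5
```

View pics/c5.png

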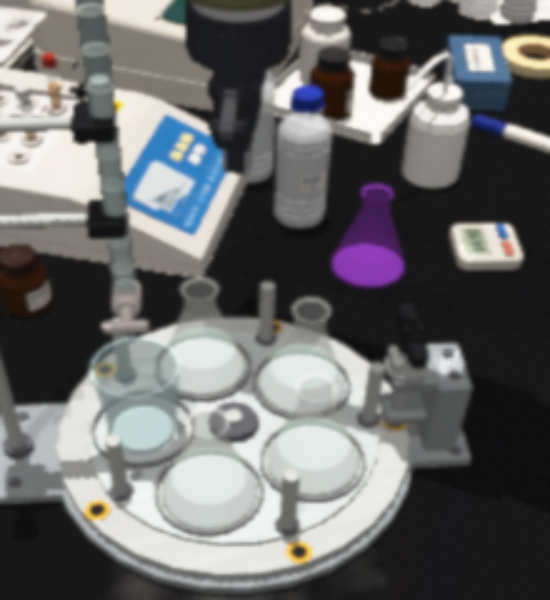

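The picture shows the beaker at (140,410) under the burette tip (125,330), the four flasks upright, the handle down at (410,335), and the bottles standing. The arm touches nothing.

```bash
python3 -c "
from bench import r
print(r.hand_in())"
```

```text
the job is handed in; nothing more can be done
None
```

The blank beaker is under the burette tip and the plunger is snapped fully home, so the carousel is locked; all vessels and bottles are upright, and the job was handed in after about 32 s.

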